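Rake a dropped ring out from under a low wire shelf

TASK

A ring has rolled under the low wire shelf. Pick up the flat hooked rake at its balance point so that it carries level, reach under the shelf with it and drag the ring out to the front, well clear of the shelf, without poking fingers under there. Then lay the rake flat on the bench mat, away from the shelf, and put the ring into the small steel bowl that stands on the mat, leaving the white dish and the tape roll on the mat alone.

Things in the scene. Friction and masses are not known exactly. Their poses are not given: they have to be found in the camera images.
- mat: Hard cork-brown bench mat, fixed, 375 mm (x) by 690 mm (y), 4 mm thick: its top, at world height 4 mm, is the flat surface on which the shelf, ring, rake, bowl, dish and tape all stand. Origin under its centre.
- rake_balance (a point): Rake lying flat, 221 mm long, 0.16 kg. This point: its balance point, 8 mm above its underside, on the wooden handle midway between two dark bands 28 mm apart. Own x to the hook, y to the side its toe points to, z up. From here, mm: handle 16 wide, 16 high, x -65 to 21; heavy steel butt 24 wide, 22 high, x -86 to -64; flat blade 14 wide, 5 thick at underside level, on to x 126.
- rake_hook (a point): Middle of the rake's hook: on the inner (dragging) face of its toe, at x 125, y 22 mm from the balance point in the rake's axes (shared), 6 mm above the underside. The toe is 12 mm high, x 125 to 135, y -7 to 45 from the balance point; at its tip a lip (y 39 to 45) turns back to x 118. The pocket between blade and lip is 32 mm wide and takes the ring.
- rack: Low steel wire shelf, fixed on the mat, 120 deep (own x, to the back) by 260 mm wide (own y), top 37 mm high, 30 mm clear below. Origin on the mat under its centre; open front edge at x -60. Only four legs (10 mm at the foot) at x +-57, y +-127 and the ring under it. A round tin (24 mm high, back right) and a small dark wheel (29 mm, back left) stand fixed on top.
- band_center (a point): The dropped ring: plain steel band, outside diameter 26, inside 18, height 10 mm, 30 g, lying flat on the mat under the shelf, its centre 45 to 65 mm behind the front edge. This point is its centre, half-way up.
- bowl_center (a point): The small steel bowl, loose, outside diameter 76 at the rim and 42 at the foot, 36 mm high, floor 2 mm thick. This point is its centre, half-way up (18 mm above the mat).
- dish: White porcelain dish, 56 mm across, 24 mm high; leave it alone. Origin under its centre.
- tape: Roll of masking tape lying flat, 78 mm across, 19 mm high; leave it alone. Origin under its centre.

How it is judged:
On the way, in this order (a step that is already met when the one before it is completed fails the run):
1. the rake is lifted level, gripped within 25 mm of its balance point (height (world z) of rake_balance above 0.034 m and angle between rake_balance's own z axis and vertical below 0.15 rad and horizontal distance between the grasp point and rake_balance below 0.025 m), for 0.1 s.
2. the rake's hook is well under the shelf, low, with the ring still under there (x of rake_hook in the frame of rack above -0.03 m and height (world z) of rake_hook below 0.034 m and x of band_center in the frame of rack above -0.05 m), for 0.1 s.
3. the ring lies out on the mat in front of the shelf, wholly clear of its front edge (x of band_center in the frame of rack below -0.078 m and height (world z) of band_center below 0.016 m), for 0.1 s.
At the end, for the whole second after the job is handed in: The ring lies in the upright steel bowl (centre within 28 mm of the bowl's axis and below 32 mm over the mat), the bowl stands on the mat, the rake lies flat on the mat (within 0.1 rad, not higher than 5 mm) with its hook at least 20 mm clear of the shelf, all at rest (horizontal distance between band_center and bowl_center below 0.028 m and height (world z) of band_center below 0.036 m and angle between bowl_center's own z axis and vertical below 0.15 rad and height (world z) of bowl_center below 0.029 m and linear speed of each of band, rake below 0.03 m/s and height (world z) of rake_balance below 0.017 m and angle between rake_balance's own z axis and vertical below 0.1 rad and (x of rake_hook in the frame of rack below -0.08 m or y of rake_hook in the frame of rack below -0.15 m or y of rake_hook in the frame of rack above 0.15 m)); the robot touches nothing.
It fails at once if the fingers touch the ring while it is still under the shelf (contact force between the fingers and band above 0.1 N and x of band_center in the frame of rack between -0.06 and 0.06 m and height (world z) of band_center below 0.024 m and y of band_center in the frame of rack between -0.13 and 0.13 m).
It fails at once if the rake is carried tilted by more than 0.35 rad (angle between rake_balance's own z axis and vertical above 0.35 rad).
It fails at once if the white dish is moved more than 25 mm (distance of dish from where it was at the start of the episode above 0.025 m).
It fails at once if the tape roll is moved more than 25 mm (distance of tape from where it was at the start of the episode above 0.025 m).
It also fails if it takes over 58 s, if anything falls off the work surface, if the arm or the gripper's body presses on something with over 40 N, if the wrist force passes 120 N, or if a joint passes its speed limit or range.

ROBOT

A 7-joint arm with a two-finger parallel gripper is mounted at the origin on a cart in front of the work surface, level with it; the furniture and walls round the work are solid. World frame = base frame: x ahead of the robot, y to its left, z up, the work surface at z = 0. Lengths are in m, angles in rad, forces in N, time in s.
With the tool pointing down it reaches from about 0.425 to 0.875 m from the base axis. Payload 9.9 kg.
Tool frame: the origin (TCP) lies at the very end of the fingers, on their centre line; the grasp point (between the pads) lies 19 mm behind it (env.hold_point_z is the distance from the TCP to the grasp point, in m); z points along the fingers, y is the direction in which the jaws open and shut (so a half turn about z gives the same grasp; the last joint's range is limited). The gripper opens to 85 mm and grips with 20 to 120 N. Pads are 22 mm wide; open, the fingers measure 114 mm over their backs; the gripper's body (76 mm by 85 mm) begins 54 mm behind the grasp point. The pads swing forward as they close: fully open they stand 13 mm farther back than shut.
Start: joints at [1.208, 0.576, 0.025, 1.437, -0.015, 1.129, -0.057], TCP at [0.186, -0.649, 0.231] pointing down, gripper open.
Joint ranges: [-2.76, 2.76], [-0.34, 2.15], [-1.52, 1.57], [0.19, 2.46], [-1.09, 4.23], [0.17, 1.99], [-2.82, 2.82]. Speed limits (rad/s): [2.22, 2.22, 3.01, 3.01, 3.14, 3.14, 3.14].

INTERFACE

Orientations are given as a unit quaternion [w, x, y, z].
In Python, from bench import env gives the robot as it stands.
- The arm moves only by the tool jog_arm, never from a script. Its argument "motion" is one flat list of numbers, 7 for each row, row after row: the shift along the tool's x, y, z in units of 25 cm (1.0 is 25 cm), then the turn, a rotation vector about the tool's x, y, z in units of 180 degrees (1.0 is 180 degrees), then the gripper's target within -1 to 1 (fully open at 1, half-way at 0, shut at -1). A call has 1 to 8 rows; each row shifts and turns the commanded pose from where the row before left it, along the tool's axes as they then stand; what a row does not reach is not made up. A row lasts 1/10 s, in which the tool goes at most 50 mm and 8.59 degrees, less where a joint would pass 70% of its speed; a pose out of reach is approached as far as the arm can. A call with a number of a shift or a turn outside -1 to 1 is refused whole. A call with a gripper value outside its range is refused whole. The fingers move at their own pace and stop on an object; "force" is the grip in N (left out, the last holds). Time passes only in rows, so rows that do not move let the fingers close. It gives the time, the measured TCP pose, the force and the opening at its end, in the units of the state.
- env.sense(): the state, without advancing time (a new reading comes with each control period).
- env.capture(name): name is "scene" or "side" or "wrist"; returns a dict with "image" (420x560x3 uint8, red, green, blue), "depth" (420x560 float32, m along the optical axis (not along the pixel's ray), 0 where there is no reading), "intrinsics" (3x3 intrinsics, pixels), "rvec" (rotation vector, rad) and "tvec" (3), from world to camera coordinates, as OpenCV has them; the wrist camera has in their place "T_tool_cam" (4x4, takes a point from camera to tool coordinates, whose origin is the TCP and whose axes are the flange's). Camera axes: x right, y down, z forward; pixel columns grow to the right and rows downward; lengths in m; the calibration is good to about 2 mm. A picture is of the moment at which its call begins: read the wrist's pose just before it.
- env.close_job(): hands the job in, once; it reports no verdict.
The state is a dict: "t": time; "qpos": joint angles; "dq": joint speeds; "joint_efforts": joint torques, N m; "tcp_pos": TCP position; "orientation": TCP orientation; "force": force on the tool from outside, world axes, zero at the start; "moment": the same for the moment, N m; "opening": finger opening in m.
Only numpy, scipy, OpenCV 4.12 (cv2) and the standard library are available. Lean on these libraries where they do the work, as an engineer would, in place of code of your own. Each camera call takes 0.05 s, during which the arm holds its last target.

## Working session

There is one attempt and no reset: what is moved stays moved. The work goes in short steps, Python scripts to look and compute and a tool call to move; the robot and the scene stay as the last step left them, time stands still between calls to the robot, and variables do not carry over. Pictures are saved under pics/ and viewed, and the job is handed in when it is done.

Besides the shell and the picture viewer there is one more tool, called after ">>>" by a JSON object that holds its "op" and its "data". jog_arm: Moves the arm, as the interface text tells. Shifts and turns lie within -1 to 1; 1 stands for 25 cm of shift or 180 degrees of turn. Its arguments: {"type":"object","properties":{"motion":{"type":"array","items":{"type":"number"}},"force":{"type":"number"}},"required":["motion"]}

```bash
ls; mkdir -p pics; cat > h.py <<'E'
import numpy as np, cv2
from scipy.spatial.transform import Rotation as R
from bench import env
def rot(q): return R.from_quat([q[1],q[2],q[3],q[0]]).as_matrix()
def cam(name):
    s=env.sense()
    c=env.capture(name)
    K=np.array(c["intrinsics"])
    if name=="wrist":
        T=np.eye(4);T[:3,:3]=rot(s["orientation"]);T[:3,3]=s["tcp_pos"]
        W=T@np.array(c["T_tool_cam"]); Rc=W[:3,:3]; o=W[:3,3]
    else:
        M=cv2.Rodrigues(np.array(c["rvec"],float))[0]; Rc=M.T; o=-M.T@np.array(c["tvec"],float).ravel()
    return c["image"],c["depth"],K,Rc,o
def save(n,im): cv2.imwrite("pics/"+n+".png",im[:,:,::-1])
def ray(uv,K,Rc,o,z):
    uv=np.atleast_2d(uv).astype(float)
    d=np.c_[uv,np.ones(len(uv))]@np.linalg.inv(K).T@Rc.T
    return o+d*((z-o[2])/d[:,2])[:,None]
def pts(dep,K,Rc,o):
    v,u=np.mgrid[:dep.shape[0],:dep.shape[1]]
    d=np.stack([u,v,np.ones_like(u)],-1)@np.linalg.inv(K).T
    return (d*dep[...,None])@Rc.T+o
E
python3 - <<'E'
from h import *
for n in ["scene","side","wrist"]:
    im,dep,K,Rc,o=cam(n); save(n+"0",im); np.savez("pics/"+n+"0.npz",im=im,dep=dep,K=K,Rc=Rc,o=o); print(n,o.round(3),Rc[:,2].round(2),K[0,0])
s=env.sense();print(s["t"],s["tcp_pos"],s["orientation"],s["opening"],s["force"])
E
```

```text
pics
scene [0.042 1.058 0.872] [ 0.38 -0.69 -0.61] 476.9648060088827
side [ 0.2   -0.588  0.46 ] [ 0.34  0.81 -0.47] 388.28422019852104
wrist [ 0.262 -0.628  0.374] [-0.3  -0.08 -0.95] 294.3050315131002
0.15 [ 0.18568455 -0.64861613  0.23066632] [-6.06069234e-04  9.90297586e-01  1.38961551e-01 -1.01049069e-04] 0.08567011215115686 [0.45657533 0.05981504 0.02918042]
```

View pics/scene0.png

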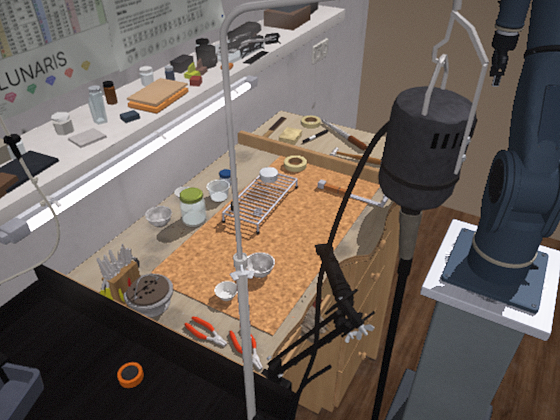

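View pics/side0.png

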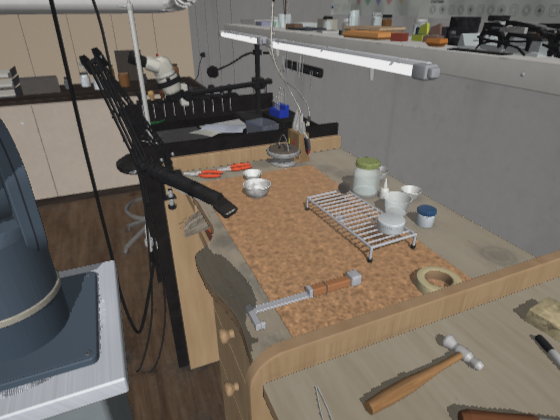

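View pics/wrist0.png

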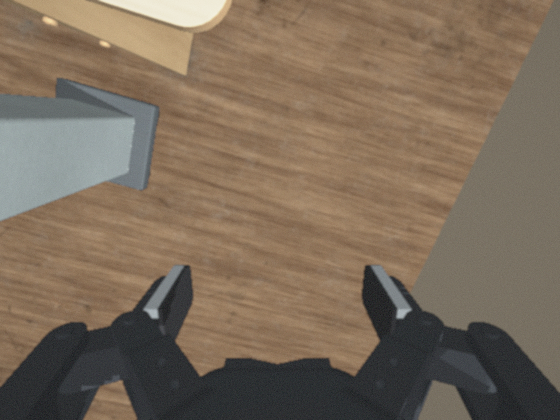

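```bash
python3 - <<'E'
import cv2
a=cv2.imread("pics/side0.png")
cv2.imwrite("pics/s_rake.png",cv2.resize(a[255:340,235:375],None,fx=5.6,fy=5.6,interpolation=cv2.INTER_CUBIC))
cv2.imwrite("pics/s_rack.png",cv2.resize(a[180:280,290:430],None,fx=5.6,fy=5.6,interpolation=cv2.INTER_CUBIC))
b=cv2.imread("pics/scene0.png")
cv2.imwrite("pics/c_rack.png",cv2.resize(b[150:310,200:390],None,fx=4,fy=3.7,interpolation=cv2.INTER_CUBIC))
E
```

```text
(no output)
```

View pics/s_rake.png

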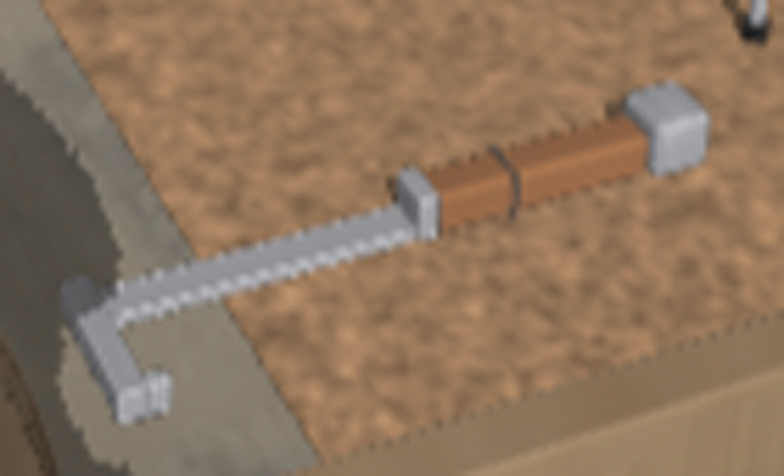

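View pics/s_rack.png

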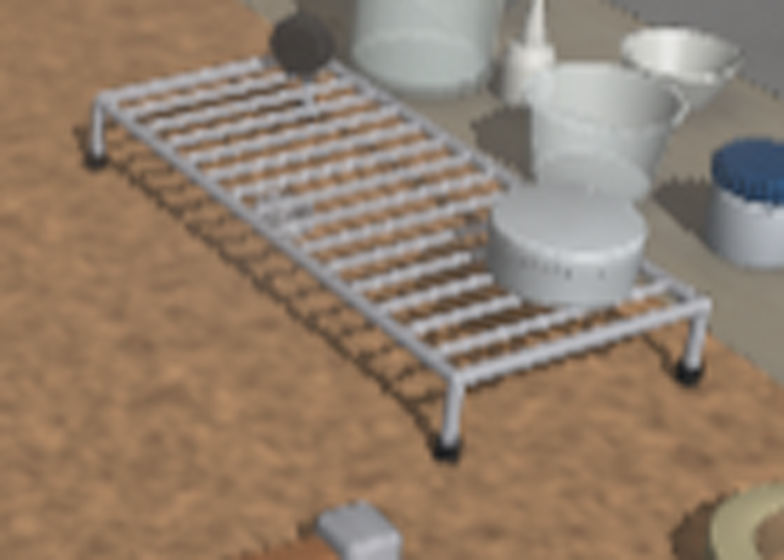

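View pics/c_rack.png

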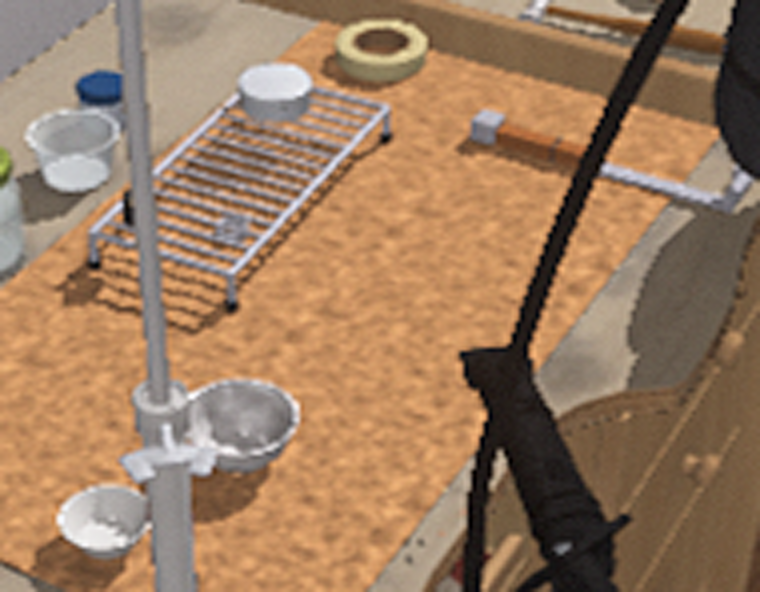

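```bash
python3 - <<'E'
import numpy as np
from h import ray
d=np.load("pics/side0.npz");K,Rc,o=d["K"],d["Rc"],d["o"]
c=np.load("pics/scene0.npz");Kc,Rcc,oc=c["K"],c["Rc"],c["o"]
def S(n,u,v,z,ox,oy): print("side",n,ray([u/5.6+ox,v/5.6+oy],K,Rc,o,z)[0].round(4))
def C(n,u,v,z): print("scene",n,ray([u/4+200,v/3.7+150],Kc,Rcc,oc,z)[0].round(4))
for n,u,v,z in [("butt FL top",655,128,.026),("butt FR",708,122,.026),("butt BL",625,95,.026),("butt BR",680,85,.026),("band top",505,170,.02),("toe tip near",140,385,.016),("toe corner",85,320,.016),("blade mid",230,265,.009),("blade far end",120,300,.009)]: S(n,u,v,z,235,255)
for n,u,v,z in [("foot FL",95,160,.004),("foot FR",447,455,.004),("foot BR",690,376,.004),("top FL",100,98,.039),("top FR",455,380,.039),("top BR",708,300,.039),("ring?",283,208,.012)]: S(n,u,v,z,290,180)
for n,u,v,z in [("bowl rim",243,420,.04),("dish rim",105,518,.028),("tape top",382,47,.023),("foot FL",232,305,.004),("FR",386,138,.004),("BL",94,262,.004),("ring",233,230,.012),("butt c",488,122,.026)]: C(n,u,v,z)
for n,u,v,z in [("bowl rim",257,184,.04),("dish rim",252,173,.028),("tape",440,277,.023)]: print(n,ray([u,v],K,Rc,o,z)[0].round(4))
E
```

```text
side butt FL top [ 0.5449 -0.1194  0.026 ]
side butt FR [ 0.5624 -0.1235  0.026 ]
side butt BL [ 0.5455 -0.1004  0.026 ]
side butt BR [ 0.5653 -0.1029  0.026 ]
side band top [ 0.4939 -0.1126  0.02  ]
side toe tip near [ 0.3543 -0.1517  0.016 ]
side toe corner [ 0.3489 -0.1205  0.016 ]
side blade mid [ 0.4006 -0.1077  0.009 ]
side blade far end [ 0.3639 -0.1091  0.009 ]
side foot FL [0.6143 0.1948 0.004 ]
side foot FR [ 0.6255 -0.0634  0.004 ]
side foot BR [ 0.7412 -0.0565  0.004 ]
side top FL [0.6119 0.1877 0.039 ]
side top FR [ 0.6221 -0.0666  0.039 ]
side top BR [ 0.741  -0.0584  0.039 ]
side ring? [0.6607 0.1088 0.012 ]
scene bowl rim [0.5186 0.3246 0.04  ]
scene dish rim [0.5494 0.4329 0.028 ]
scene tape top [ 0.6836 -0.1674  0.023 ]
scene foot FL [0.6125 0.1884 0.004 ]
scene FR [ 0.6241 -0.0643  0.004 ]
scene BL [0.7279 0.1932 0.004 ]
scene ring [0.6559 0.1166 0.012 ]
scene butt c [ 0.5505 -0.0972  0.026 ]
bowl rim [0.5238 0.3149 0.04  ]
dish rim [0.5477 0.422  0.028 ]
tape [ 0.6961 -0.1775  0.023 ]
```

```bash
python3 - <<'E'
import numpy as np
from h import pts
for n in ["side","scene"]:
    d=np.load(f"pics/{n}0.npz");P=pts(d["dep"],d["K"],d["Rc"],d["o"]);ok=d["dep"]>0
    m=ok&(P[...,2]>.06)&(P[...,2]<.6)&(P[...,0]>.15)&(P[...,0]<.85)&(P[...,1]>-.6)&(P[...,1]<.6)
    q=P[m]; print(n,len(q))
    H,xe,ye=np.histogram2d(q[:,0],q[:,1],bins=[np.arange(.15,.86,.1),np.arange(-.6,.61,.1)]); print(H.astype(int))
    for i in range(7):
        print([ (lambda z:"%.2f-%.2f"%(z.min(),z.max()) if len(z) else "-")(q[(q[:,0]//.1==0)|((q[:,0]>=xe[i])&(q[:,0]<xe[i+1])&(q[:,1]>=ye[j])&(q[:,1]<ye[j+1])),2]) for j in range(12)])
    if n=="side":
        im=d["im"].astype(int); t=ok&(abs(P[...,2]-.004)<.006)&(P[...,1]>-.3)&(P[...,1]<.5)&(im[...,0]-im[...,2]>50)&(P[...,0]>.3)&(P[...,0]<.85)
        q=P[t];print("mat",np.percentile(q,[1,5,50,95,99],axis=0).round(3))
E
```

```text
side 17869
[[   0    0    0    0    0    0    0    0    0    0  469 1097]
 [   0    0    0    0    0    0    0    0  303  529  154  544]
 [   0    0    0    0    0    0    0    0  394    0    0    1]
 [   0    0    0    0    0    0    0    0    0    0    0    0]
 [   0    0    0    0    0    0    0    0    0    0    0    0]
 [   0    0    0    0    0  620  491  406  272  212  161  320]
 [   0    0    0  815 3635 2258 1505 1070 1189  448  428  548]]
['-', '-', '-', '-', '-', '-', '-', '-', '-', '-', '0.07-0.21', '0.16-0.37']
['-', '-', '-', '-', '-', '-', '-', '-', '0.06-0.10', '0.06-0.12', '0.08-0.16', '0.06-0.24']
['-', '-', '-', '-', '-', '-', '-', '-', '0.06-0.09', '-', '-', '0.07-0.07']
['-', '-', '-', '-', '-', '-', '-', '-', '-', '-', '-', '-']
['-', '-', '-', '-', '-', '-', '-', '-', '-', '-', '-', '-']
['-', '-', '-', '-', '-', '0.06-0.37', '0.06-0.37', '0.06-0.37', '0.34-0.37', '0.34-0.37', '0.06-0.37', '0.06-0.37']
['-', '-', '-', '0.35-0.41', '0.35-0.44', '0.34-0.44', '0.36-0.44', '0.06-0.43', '0.06-0.42', '0.36-0.42', '0.06-0.45', '0.06-0.40']
mat [[ 0.356 -0.242 -0.   ]

[... 501 characters left out ...]
83  402  726  905  810  910 1708 1590 1744 2762]]
['0.24-0.51', '-', '-', '-', '-', '-', '-', '-', '-', '-', '0.07-0.19', '0.17-0.37']
['-', '-', '-', '-', '-', '-', '-', '-', '0.08-0.10', '0.08-0.12', '0.08-0.13', '0.06-0.21']
['-', '-', '-', '-', '-', '-', '-', '-', '0.06-0.09', '0.08-0.08', '-', '-']
['-', '-', '-', '-', '-', '-', '-', '-', '-', '-', '-', '-']
['-', '-', '-', '-', '-', '-', '-', '-', '-', '-', '-', '-']
['-', '-', '-', '-', '-', '0.06-0.37', '0.06-0.37', '0.06-0.37', '0.34-0.37', '0.34-0.37', '0.34-0.37', '0.06-0.37']
['0.35-0.43', '0.35-0.46', '0.35-0.46', '0.35-0.42', '0.35-0.44', '0.35-0.44', '0.35-0.44', '0.09-0.43', '0.06-0.42', '0.35-0.42', '0.06-0.45', '0.06-0.40']
```

>>> {"op": "jog_arm", "data": {"motion": [0.12, -0.12, 0, 0, 0, 0, 1, 0.12, -0.12, 0, 0, 0, 0, 1, 0.12, -0.12, 0, 0, 0, 0, 1, 0.12, -0.12, 0, 0, 0, 0, 1, 0.12, -0.12, 0, 0, 0, 0, 1, 0.12, -0.12, 0, 0, 0, 0, 1, 0.12, -0.12, 0, 0, 0, 0, 1, 0.12, -0.12, 0, 0, 0, 0, 1], "force": 40}}

```text
t: 0.95
tcp_pos: [0.3509, -0.3505, 0.2313]
orientation: [-0.0, 0.99, 0.139, -0.0]
force: [1.3, 0.1, -0.7]
opening: 0.0854
```

>>> {"op": "jog_arm", "data": {"motion": [0.12, -0.12, 0, 0, 0, 0, 1, 0.12, -0.12, 0, 0, 0, 0, 1, 0.12, -0.12, 0, 0, 0, 0, 1, 0.12, -0.12, 0, 0, 0, 0, 1, 0.12, -0.12, 0, 0, 0, 0, 1, 0.12, -0.12, 0, 0, 0, 0, 1, 0, 0, 0, 0, 0, 0.0447, 1, 0, 0, 0, 0, 0, 0.0447, 1]}}

```text
t: 1.75
tcp_pos: [0.4744, -0.128, 0.2311]
orientation: [-0.0, 1.0, -0.002, -0.0]
force: [-0.9, -0.3, -0.4]
opening: 0.0854
```

```bash
python3 - <<'E'
from h import *
im,dep,K,Rc,o=cam("wrist"); save("w1",im); np.savez("pics/w1.npz",im=im,dep=dep,K=K,Rc=Rc,o=o)
s=env.sense();print(s["t"],s["tcp_pos"],s["orientation"],s["qpos"])
E
```

```text
1.8 [ 0.47411766 -0.12872828  0.23110872] [-1.54755736e-04  9.99973458e-01 -7.28111872e-03 -2.09483480e-04] [ 0.21976555  0.30490223 -0.06620393  1.90776762  0.02447034  0.93015417
 -1.44338896]
```

View pics/w1.png

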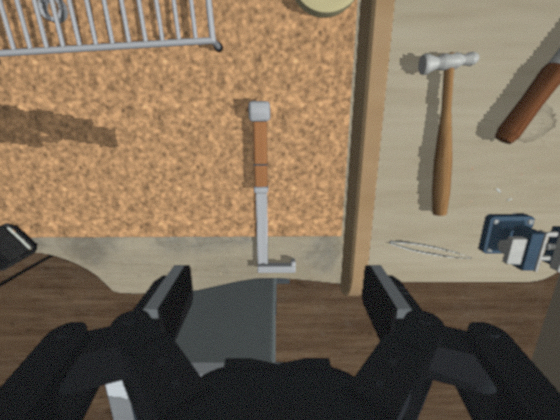

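```bash
python3 - <<'E'
import cv2
a=cv2.imread("pics/w1.png")
cv2.imwrite("pics/w1c.png",cv2.resize(a[95:280,210:310],None,fx=4,fy=3.2,interpolation=cv2.INTER_CUBIC))
cv2.imwrite("pics/w1r.png",cv2.resize(a[0:60,0:230],None,fx=3.4,fy=6,interpolation=cv2.INTER_CUBIC))
E
```

```text
(no output)
```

View pics/w1c.png

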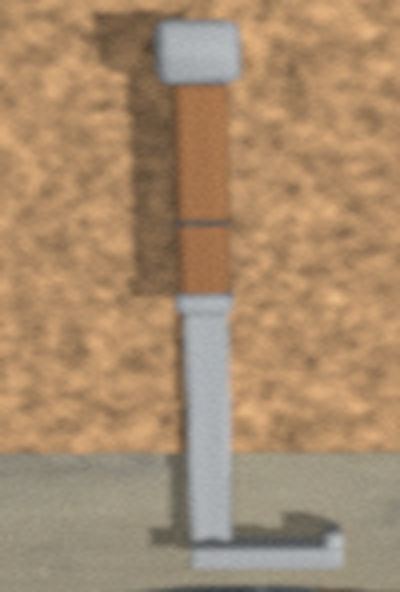

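View pics/w1r.png

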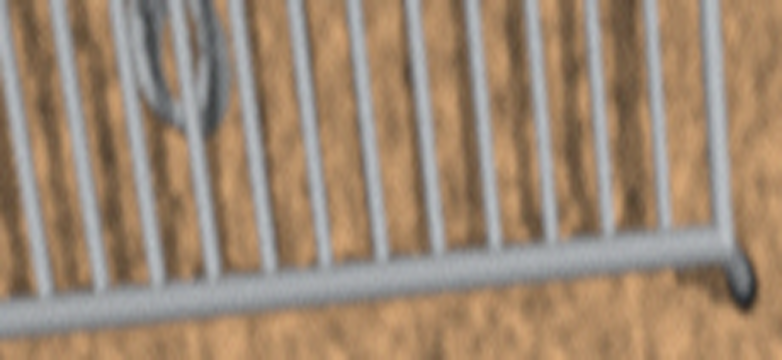

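```bash
python3 - <<'E'
import numpy as np
from h import ray
d=np.load("pics/w1.npz");K,Rc,o=d["K"],d["Rc"],d["o"];print(o,Rc[:,2])
def W(n,u,v,z): print(n,ray([u/4+210-.4,v/3.2+95-.3],K,Rc,o,z)[0].round(4))
W("butt end",200,22,.026);W("butt/handle",205,84,.02);W("butt L",157,50,.026);W("butt R",241,50,.026);W("band",204,222,.02);W("handle end",206,295,.02)
W("handle L mid",178,190,.02);W("handle R mid",229,190,.02);W("ferr end",207,313,.02)
W("blade L",192,500,.009);W("blade R",231,500,.009);W("toe inner",260,546,.016);W("toe L",192,555,.016);W("toe R",343,555,.016);W("toe far top",260,568,.004)
def Q(n,u,v,z): print(n,ray([u/3.4-.4,v/6-.4],K,Rc,o,z)[0].round(4))
Q("FR foot",742,295,.004);Q("ring front",190,130,.004);Q("ring L",135,20,.004);Q("ring R",222,60,.014)
Q("rail R",725,245,.037);Q("rail L",0,316,.037)
E
```

```text
[ 0.55421284 -0.12888384  0.37496364] [-3.07658475e-01  6.84046923e-04 -9.51496608e-01]
butt end [ 0.5686 -0.1099  0.026 ]
butt/handle [ 0.5479 -0.1105  0.02  ]
butt L [ 0.5595 -0.0976  0.026 ]
butt R [ 0.5593 -0.1212  0.026 ]
band [ 0.4981 -0.1091  0.02  ]
handle end [ 0.4699 -0.1091  0.02  ]
handle L mid [ 0.5101 -0.1016  0.02  ]
handle R mid [ 0.51   -0.1168  0.02  ]
ferr end [ 0.4627 -0.1093  0.02  ]
blade L [ 0.3775 -0.1018  0.009 ]
blade R [ 0.3774 -0.1151  0.009 ]
toe inner [ 0.3592 -0.125   0.016 ]
toe L [ 0.355  -0.1017  0.016 ]
toe R [ 0.3547 -0.1534  0.016 ]
toe far top [ 0.3417 -0.1248  0.004 ]
FR foot [ 0.6255 -0.063   0.004 ]
ring front [0.6532 0.1132 0.004 ]
ring L [0.6705 0.1266 0.004 ]
ring R [0.6612 0.0942 0.014 ]
rail R [ 0.6268 -0.0643  0.037 ]
rail L [0.617  0.1556 0.037 ]
```

>>> {"op": "jog_arm", "data": {"motion": [0.04, -0.078, 0, 0, 0, -0.0047, 1, 0, 0, 0.18, 0, 0, 0, 1, 0, 0, 0.18, 0, 0, 0, 1, 0, 0, 0.18, 0, 0, 0, 1, 0, 0, 0.18, 0, 0, 0, 1, 0, 0, 0, 0, 0, 0, 1], "force": 40}}

```text
t: 2.4
tcp_pos: [0.4805, -0.1095, 0.0468]
orientation: [-0.001, 1.0, 0.008, -0.005]
force: [-1.2, 0.3, 0.0]
opening: 0.0854
```

```bash
python3 - <<'E'
from h import *
im,dep,K,Rc,o=cam("wrist"); save("w2",im)
s=env.sense();print(s["t"],s["tcp_pos"],s["orientation"],s["force"])
E
```

```text
2.45 [ 0.48208242 -0.10990327  0.0495963 ] [-4.96227302e-04  9.99969230e-01  7.25341868e-03 -2.94636793e-03] [ 0.2200277  -0.31622486  0.860424  ]
```

View pics/w2.png

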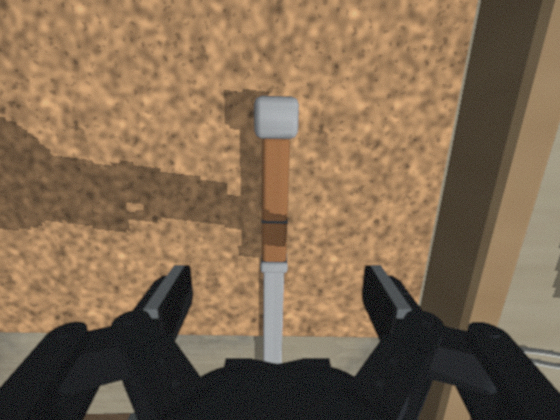

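>>> {"op": "jog_arm", "data": {"motion": [0.006, 0, 0.07, 0, 0, 0.0046, 1, 0, 0, 0.06, 0, 0, 0, 1, 0, 0, 0.04, 0, 0, 0, 1, 0, 0, 0, 0, 0, 0, 1, 0, 0, 0, 0, 0, 0, 1], "force": 40}}

```text
t: 2.95
tcp_pos: [0.4862, -0.1103, 0.0101]
orientation: [0.0, 1.0, -0.001, 0.001]
force: [-1.0, -0.0, 0.2]
opening: 0.085
```

>>> {"op": "jog_arm", "data": {"motion": [0, 0, 0, 0, 0, 0, -1, 0, 0, 0, 0, 0, 0, -1, 0, 0, 0, 0, 0, 0, -1, 0, 0, 0, 0, 0, 0, -1, 0, 0, 0, 0, 0, 0, -1, 0, 0, 0, 0, 0, 0, -1, 0, 0, 0, 0, 0, 0, -1], "force": 60}}

```text
t: 3.65
tcp_pos: [0.4856, -0.11, 0.0091]
orientation: [-0.0, 1.0, -0.001, 0.0]
force: [-1.0, 1.0, 6.1]
opening: 0.0142
```

>>> {"op": "jog_arm", "data": {"motion": [0, 0, -0.02, 0, 0, 0, -1, 0, 0, -0.05, 0, 0, 0, -1, 0, 0, -0.06, 0, 0, 0, -1, 0, 0, -0.06, 0, 0, 0, -1, 0, 0, -0.05, 0, 0, 0, -1, 0, 0, 0, 0, 0, 0, -1, 0, 0, 0, 0, 0, 0, -1]}}

```text
t: 4.35
tcp_pos: [0.4854, -0.1101, 0.0687]
orientation: [0.0, 1.0, -0.001, 0.0]
force: [0.7, -0.1, -1.1]
opening: 0.0143
```

```bash
python3 - <<'E'
from h import *
im,dep,K,Rc,o=cam("side"); save("s3",cv2.resize(im[200:400,150:450],None,fx=2.6,fy=2.6))
s=env.sense();print(s["t"],s["tcp_pos"],s["orientation"],s["force"],s["moment"],s["opening"])
E
```

```text
4.4 [ 0.48514615 -0.11005976  0.06836628] [-4.32344064e-05  9.99999563e-01 -8.74663599e-04 -3.27912148e-04] [ 0.50816536 -0.02078965 -1.59848179] [ 0.02415564 -0.00576608  0.00241369] 0.014193751699430617
```

View pics/s3.png

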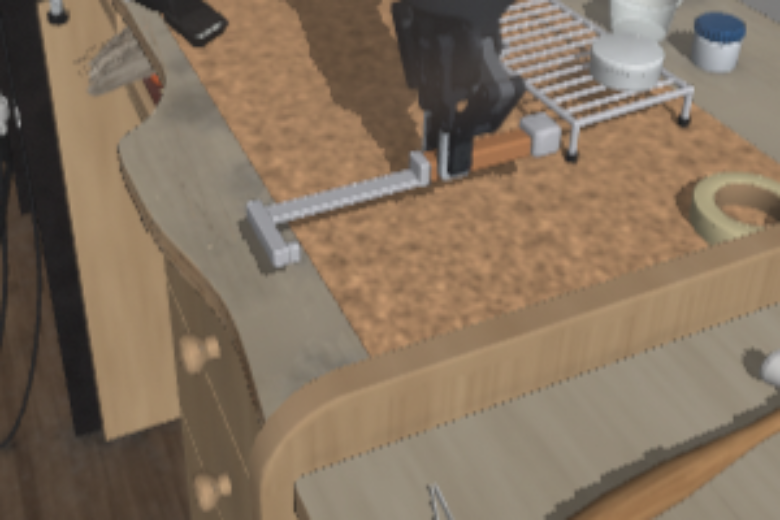

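>>> {"op": "jog_arm", "data": {"motion": [-0.023, -0.148, 0, 0, 0, 0, -1, -0.023, -0.148, 0, 0, 0, 0, -1, -0.023, -0.148, 0, 0, 0, 0, -1, -0.023, -0.148, 0, 0, 0, 0, -1, 0, 0, 0, 0, 0, -0.023, -1, 0, 0, 0, 0, 0, -0.046, -1, 0, 0, 0, 0, 0, -0.046, -1, 0, 0, 0, 0, 0, -0.046, -1]}}

```text
t: 5.2
tcp_pos: [0.4622, 0.0381, 0.068]
orientation: [-0.0, 0.968, 0.253, -0.001]
force: [-0.7, 0.3, -1.6]
opening: 0.0141
```

>>> {"op": "jog_arm", "data": {"motion": [0, 0, 0, 0, 0, -0.046, -1, 0, 0, 0, 0, 0, -0.046, -1, 0, 0, 0, 0, 0, -0.046, -1, 0, 0, 0, 0, 0, -0.046, -1, 0, 0, 0, 0, 0, -0.046, -1, 0, 0, 0, 0, 0, -0.046, -1, 0, 0, 0, 0, 0, -0.046, -1, 0, 0, 0, 0, 0, -0.046, -1]}}

```text
t: 6.0
tcp_pos: [0.4622, 0.0379, 0.068]
orientation: [-0.001, 0.673, 0.74, -0.0]
force: [-0.2, 1.1, -1.8]
opening: 0.0143
```

>>> {"op": "jog_arm", "data": {"motion": [0, 0, 0, 0, 0, -0.046, -1, 0, 0, 0, 0, 0, -0.046, -1, 0, 0, 0, 0, 0, -0.046, -1, 0, 0, 0, 0, 0, -0.046, -1, 0, 0, 0, 0, 0, -0.046, -1, 0, 0, 0, 0, 0, -0.046, -1, 0, 0, 0, 0, 0, -0.046, -1, 0, 0, 0, 0, 0, -0.046, -1]}}

```text
t: 6.8
tcp_pos: [0.4622, 0.0379, 0.068]
orientation: [-0.001, 0.159, 0.987, 0.0]
force: [-0.4, 0.1, -2.1]
opening: 0.0141
```

>>> {"op": "jog_arm", "data": {"motion": [0, 0, 0, 0, 0, -0.046, -1, 0, 0, 0, 0, 0, -0.046, -1, 0, 0, 0, 0, 0, -0.025, -1, 0, 0, 0, 0, 0, 0, -1, 0, 0, 0, 0, 0, 0, -1]}}

```text
t: 7.3
tcp_pos: [0.4624, 0.038, 0.0682]
orientation: [-0.001, -0.02, 1.0, 0.0]
force: [0.4, 0.0, -1.0]
opening: 0.0141
```

```bash
python3 - <<'E'
from h import *
im,dep,K,Rc,o=cam("wrist"); save("w4",im);np.savez("pics/w4.npz",im=im,dep=dep,K=K,Rc=Rc,o=o)
s=env.sense();print(s["t"],s["tcp_pos"],s["orientation"],s["force"],s["qpos"],s["opening"])
M=rot(s["orientation"]);print(np.degrees(np.arctan2(M[1,0],M[0,0])))
cv2.imwrite("pics/w4r.png",cv2.resize(im[60:260,120:400,::-1],None,fx=2.8,fy=2.8,interpolation=cv2.INTER_CUBIC))
E
```

```text
7.35 [0.46246444 0.03797945 0.06840148] [-4.48229662e-04 -1.98884512e-02  9.99802088e-01  1.82592475e-04] [-0.66922365 -0.11353558 -2.62167841] [ 0.44006452  0.65639471 -0.9393785   2.14589164  0.80871376  0.74797533
  0.56991542] 0.014061592458931235
-177.72079108092277
```

View pics/w4.png

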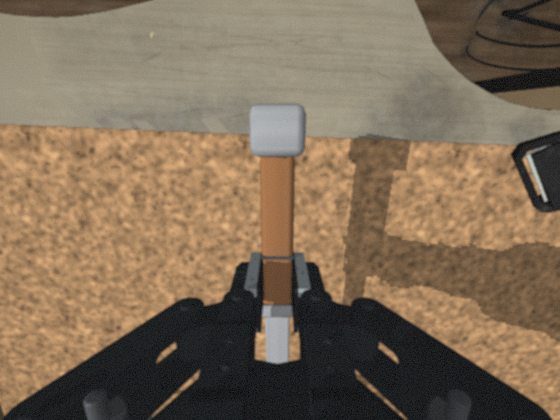

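```bash
python3 - <<'E'
from h import *
for n,(u,v) in {"side":(340,215),"scene":(257,211)}.items():
    im,dep,K,Rc,o=cam(n); np.savez(f"pics/{n}5.npz",im=im,dep=dep,K=K,Rc=Rc,o=o)
    c=im[v-25:v+25,u-35:u+35]; save(n+"5c",cv2.resize(c,None,fx=11,fy=11,interpolation=cv2.INTER_CUBIC)); save(n+"5",im)
    # predicted circle projections for candidates
E
```

```text
(no output)
```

View pics/side5c.png

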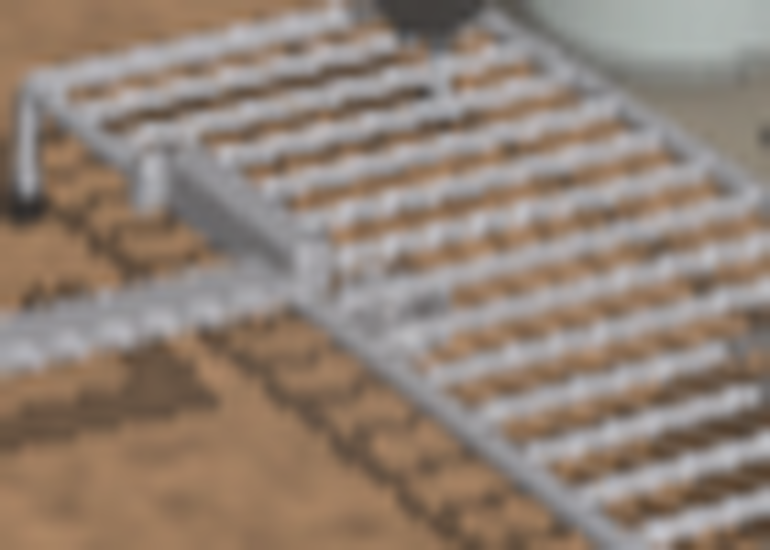

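View pics/scene5c.png

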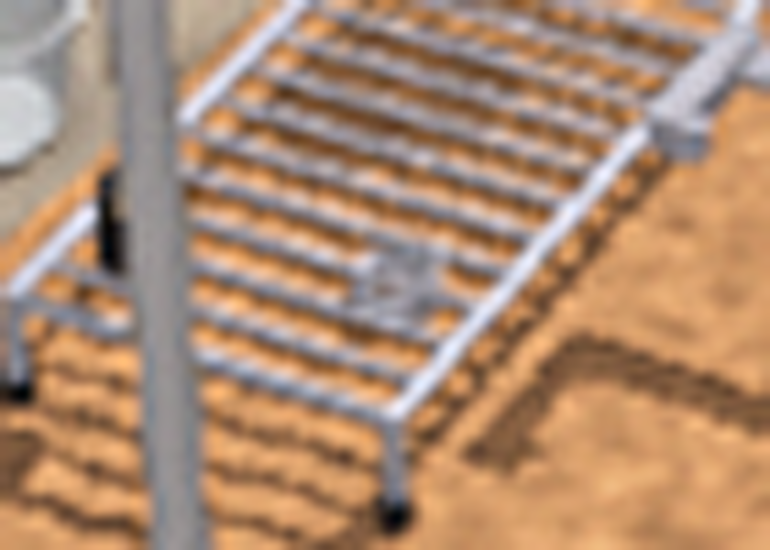

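View pics/side5.png

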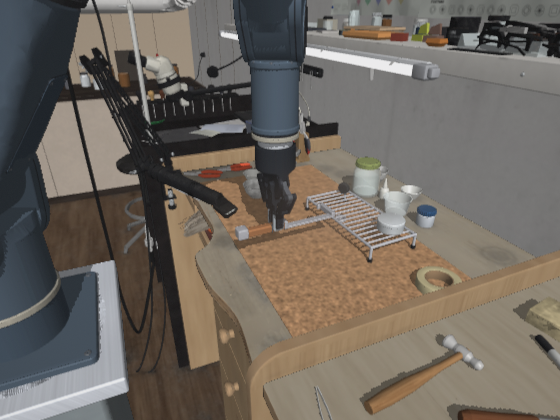

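```bash
python3 - <<'E'
import numpy as np
from h import ray
for n,p in (("side",(339.8,217)),("scene",(257.6,211.7))):
    d=np.load(f"pics/{n}5.npz"); P=ray(p,d["K"],d["Rc"],d["o"],.009)[0]
    r=P[:2]-[.676,.066]; a=np.radians(2.6); print(n,P.round(4), r@[np.cos(a),np.sin(a)], r@[-np.sin(a),np.cos(a)])
E
```

```text
side [0.6625 0.1148 0.009 ] -0.011232041905693107 0.049348192269406524
scene [0.6609 0.1123 0.009 ] -0.012938532540602763 0.04694304862520188
```

>>> {"op": "jog_arm", "data": {"motion": [0, -0.012, 0.06, 0, 0, -0.0018, -1, 0, 0, 0.08, 0, 0, 0, -1, 0, 0, 0.06, 0, 0, 0, -1, 0, 0, 0.03, 0, 0, 0, -1, 0, 0, 0, 0, 0, 0, -1, 0, 0, 0, 0, 0, 0, -1]}}

```text
t: 8.05
tcp_pos: [0.4631, 0.0352, 0.0117]
orientation: [0.0, -0.024, 1.0, 0.0]
force: [-0.5, 0.3, -1.0]
opening: 0.0144
```

```bash
cat >> h.py <<'E'
def rep():
    s=env.sense();M=rot(s["orientation"]);p=s["tcp_pos"]
    a=np.radians(2.6);ex=np.array([np.cos(a),np.sin(a)]);ey=np.array([-ex[1],ex[0]])
    hk=p[:2]-M[:2,0]*.1265+M[:2,1]*.022
    r=hk-[.676,.066]
    print("t",s["t"],"tcp",np.round(p,4),"yaw",np.degrees(np.arctan2(-M[1,0],-M[0,0])).round(2),"zax",M[:,2].round(3),"hook rack",(r@ex).round(4),(r@ey).round(4),"F",s["force"].round(1),s["opening"])
E
python3 - <<'E'
from h import *
rep()
im,dep,K,Rc,o=cam("side"); save("s6",cv2.resize(im[160:290,220:430],None,fx=3.7,fy=3.7))
E
```

```text
t 8.05 tcp [0.4631 0.0352 0.0117] yaw 2.74 zax [ 0.  0. -1.] hook rack -0.0876 0.0012 F [-0.5  0.3 -1. ] 0.014439150057462609
```

View pics/s6.png

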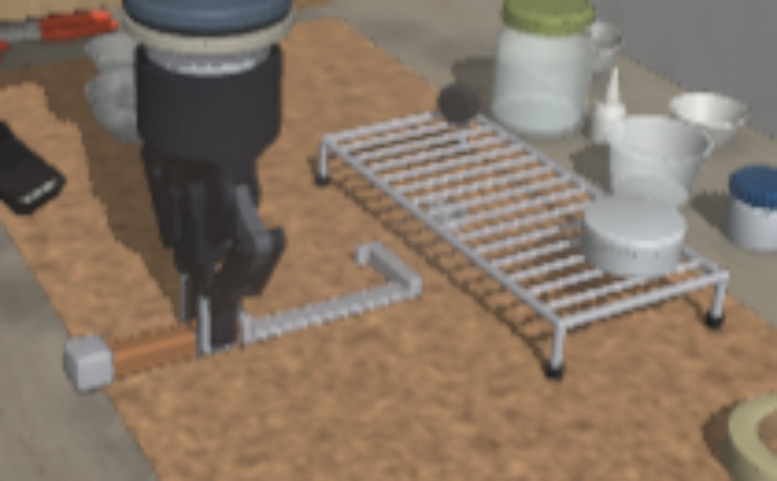

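>>> {"op": "jog_arm", "data": {"motion": [-0.072, 0, 0, 0, 0, 0, -1, -0.072, 0, 0, 0, 0, 0, -1, -0.072, 0, 0, 0, 0, 0, -1, -0.072, 0, 0, 0, 0, 0, -1, -0.072, 0, 0, 0, 0, 0, -1, -0.072, 0, 0, 0, 0, 0, -1, 0, 0, 0, 0, 0, 0, -1, 0, 0, 0, 0, 0, 0, -1]}}

```text
t: 8.9
tcp_pos: [0.5707, 0.0401, 0.0117]
orientation: [0.0, -0.024, 1.0, 0.0]
force: [-0.7, 0.2, -2.2]
opening: 0.0136
```

```bash
python3 - <<'E'
from h import *
rep()
im,dep,K,Rc,o=cam("side"); save("s7",cv2.resize(im[180:280,290:430],None,fx=5.6,fy=5.6,interpolation=cv2.INTER_CUBIC))
im,dep,K,Rc,o=cam("scene"); save("c7",cv2.resize(im[160:245,200:320],None,fx=6.5,fy=6.5,interpolation=cv2.INTER_CUBIC))
E
```

```text
t 8.9 tcp [0.5707 0.0401 0.0117] yaw 2.71 zax [ 0.  0. -1.] hook rack 0.0201 0.0012 F [-0.7  0.2 -2.2] 0.013563456322633229
```

View pics/s7.png

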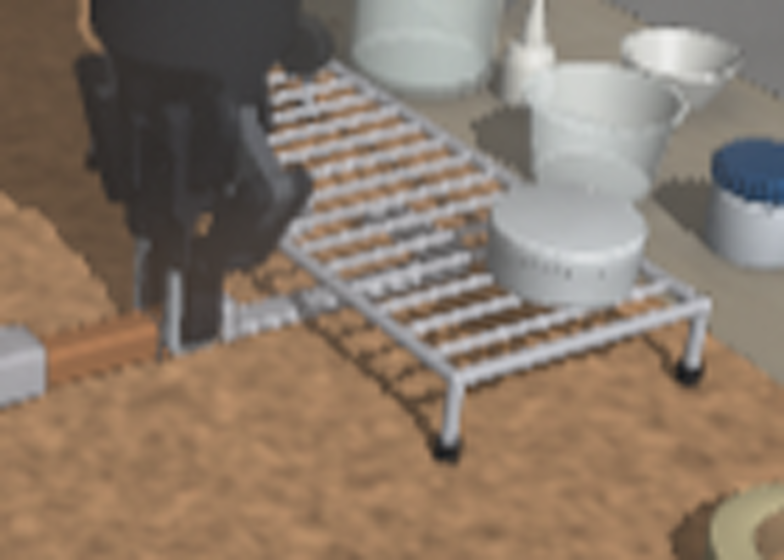

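View pics/c7.png

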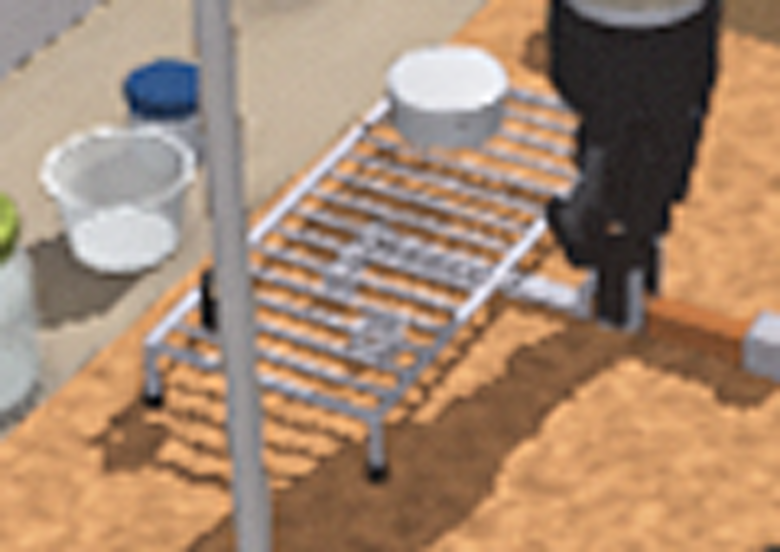

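>>> {"op": "jog_arm", "data": {"motion": [0, 0.046, 0, 0, 0, 0, -1, 0, 0.046, 0, 0, 0, 0, -1, 0, 0.046, 0, 0, 0, 0, -1, 0, 0.046, 0, 0, 0, 0, -1, 0, 0, 0, 0, 0, 0, -1]}}

```text
t: 9.5
tcp_pos: [0.5683, 0.0892, 0.0117]
orientation: [0.0, -0.026, 1.0, 0.001]
force: [0.0, 0.4, -1.2]
opening: 0.0143
```

```bash
python3 - <<'E'
from h import *
rep()
im,dep,K,Rc,o=cam("scene"); save("c8",cv2.resize(im[160:245,200:320],None,fx=6.5,fy=6.5,interpolation=cv2.INTER_CUBIC))
E
```

```text
t 9.5 tcp [0.5683 0.0892 0.0117] yaw 2.93 zax [ 0.     0.002 -1.   ] hook rack 0.0198 0.0508 F [ 0.   0.4 -1.2] 0.014337835279349662
```

View pics/c8.png

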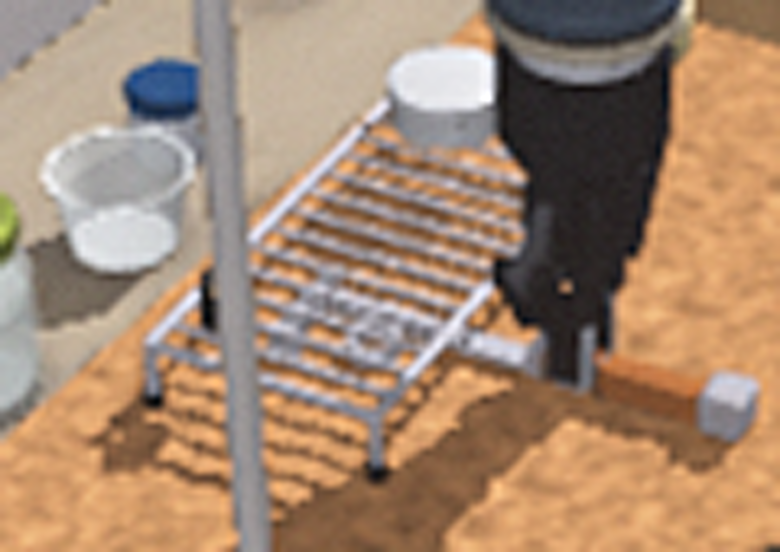

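```bash
python3 - <<'E'
from h import *
rep()
E
```

```text
t 9.55 tcp [0.5684 0.0876 0.0114] yaw 2.88 zax [ 0.  0. -1.] hook rack 0.0199 0.0491 F [-0.1 -0.7 -1.4] 0.014156602936109047
```

>>> {"op": "jog_arm", "data": {"motion": [0.01, 0, 0, 0, 0, 0, -1, 0.05, 0, 0, 0, 0, 0, -1]}}

```text
t: 9.75
tcp_pos: [0.5543, 0.0847, 0.0111]
orientation: [0.0, -0.023, 1.0, -0.0]
force: [-0.5, -0.3, -2.3]
opening: 0.0144
```

```bash
python3 - <<'E'
from h import *
rep()
im,dep,K,Rc,o=cam("scene"); save("c9",cv2.resize(im[160:245,200:320],None,fx=6.5,fy=6.5,interpolation=cv2.INTER_CUBIC))
E
```

```text
t 9.75 tcp [0.5543 0.0847 0.0111] yaw 2.65 zax [ 0.001 -0.    -1.   ] hook rack 0.0058 0.0463 F [-0.5 -0.3 -2.3] 0.01436939502035465
```

View pics/c9.png

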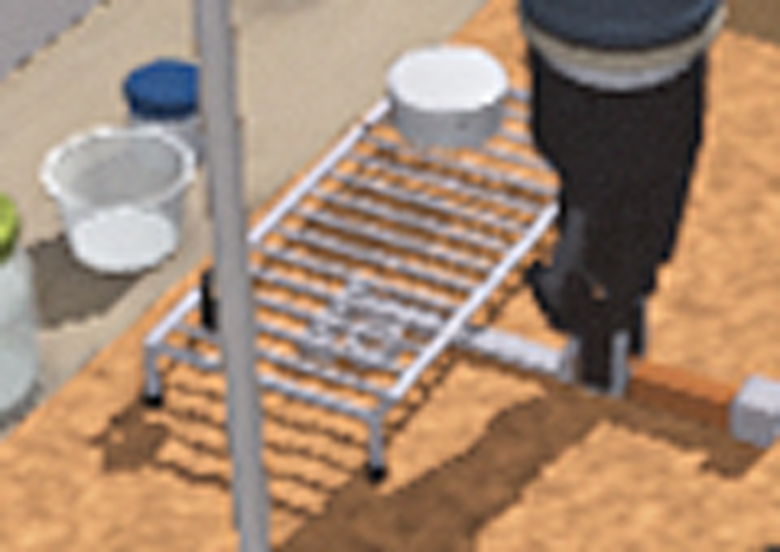

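>>> {"op": "jog_arm", "data": {"motion": [0.05, 0, 0, 0, 0, 0, -1, 0.06, 0, 0, 0, 0, 0, -1, 0.06, 0, 0, 0, 0, 0, -1, 0.06, 0, 0, 0, 0, 0, -1, 0.06, 0, 0, 0, 0, 0, -1, 0.06, 0, 0, 0, 0, 0, -1, 0.06, 0, 0, 0, 0, 0, -1, 0.03, 0, 0, 0, 0, 0, -1]}}

```text
t: 10.6
tcp_pos: [0.4428, 0.0793, 0.0114]
orientation: [-0.0, -0.024, 1.0, -0.0]
force: [0.5, -0.0, -2.3]
opening: 0.014
```

>>> {"op": "jog_arm", "data": {"motion": [0, 0, 0, 0, 0, 0, -1, 0, 0, 0, 0, 0, 0, -1]}}

```text
t: 10.8
tcp_pos: [0.4445, 0.08, 0.0114]
orientation: [0.0, -0.024, 1.0, -0.0]
force: [0.3, -0.1, -1.9]
opening: 0.0143
```

```bash
python3 - <<'E'
from h import *
rep()
im,dep,K,Rc,o=cam("scene"); save("c10",cv2.resize(im[160:245,200:320],None,fx=6.5,fy=6.5,interpolation=cv2.INTER_CUBIC));np.savez("pics/c10.npz",im=im,dep=dep,K=K,Rc=Rc,o=o)
E
```

```text
t 10.8 tcp [0.4445 0.08   0.0114] yaw 2.72 zax [ 0.001  0.    -1.   ] hook rack -0.1041 0.0468 F [ 0.3 -0.1 -1.9] 0.014334594555926583
```

View pics/c10.png

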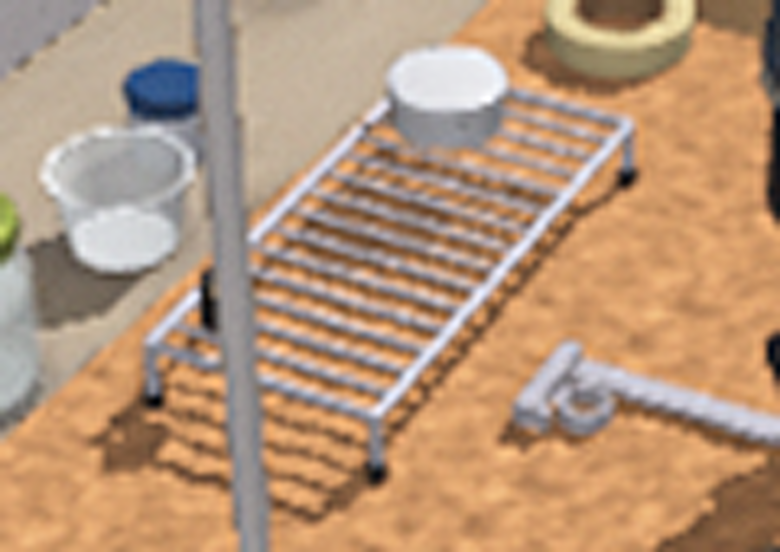

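>>> {"op": "jog_arm", "data": {"motion": [-0.014, 0, 0, 0, 0, 0, -1, 0, 0, -0.05, 0, 0, 0, -1, 0, 0, -0.08, 0, 0, 0, -1, 0, 0, -0.08, 0, 0, 0, -1, -0.036, -0.14, 0, 0, 0, 0, -1, -0.036, -0.14, 0, 0, 0, 0, -1, -0.036, -0.14, 0, 0, 0, 0, -1, -0.036, -0.14, 0, 0, 0, 0, -1]}}

```text
t: 11.65
tcp_pos: [0.4907, -0.0594, 0.0639]
orientation: [0.0, -0.024, 1.0, 0.0]
force: [1.0, -0.3, -1.4]
opening: 0.0142
```

>>> {"op": "jog_arm", "data": {"motion": [0, 0, 0, 0, 0, 0.025, -1, 0, 0, 0, 0, 0, 0.045, -1, 0, 0, 0, 0, 0, 0.045, -1, 0, 0, 0, 0, 0, 0.045, -1, 0, 0, 0, 0, 0, 0.045, -1, 0, 0, 0, 0, 0, 0.045, -1, 0, 0, 0, 0, 0, 0.045, -1, 0, 0, 0, 0, 0, 0.045, -1]}}

```text
t: 12.45
tcp_pos: [0.4905, -0.0579, 0.0638]
orientation: [0.0, 0.491, 0.871, 0.0]
force: [0.2, 0.3, -2.2]
opening: 0.0142
```

>>> {"op": "jog_arm", "data": {"motion": [0, 0, 0, 0, 0, 0.045, -1, 0, 0, 0, 0, 0, 0.045, -1, 0, 0, 0, 0, 0, 0.045, -1, 0, 0, 0, 0, 0, 0.04, -1, 0, 0, 0, 0, 0, 0, -1, 0, 0, 0, 0, 0, 0, -1]}}

```text
t: 13.05
tcp_pos: [0.4902, -0.0578, 0.0638]
orientation: [0.0, 0.705, 0.709, 0.0]
force: [-0.2, -0.5, -1.5]
opening: 0.0142
```

```bash
python3 - <<'E'
from h import *
rep(); print(env.sense()["qpos"])
im,dep,K,Rc,o=cam("scene"); save("c11",cv2.resize(im[140:300,200:400],None,fx=4,fy=3.7,interpolation=cv2.INTER_CUBIC));np.savez("pics/c11.npz",im=im,dep=dep,K=K,Rc=Rc,o=o)
im,dep,K,Rc,o=cam("side"); save("s11",cv2.resize(im[150:310,210:410],None,fx=3.8,fy=3.7,interpolation=cv2.INTER_CUBIC));np.savez("pics/s11.npz",im=im,dep=dep,K=K,Rc=Rc,o=o)
E
```

```text
t 13.05 tcp [ 0.4902 -0.0578  0.0638] yaw -89.73 zax [ 0. -0. -1.] hook rack -0.1744 -0.2425 F [-0.2 -0.5 -1.5] 0.014213097350509367
[ 0.36285901  0.57902481 -0.49901844  2.08665464  0.48999633  0.59014311
 -0.47751646]
```

View pics/c11.png

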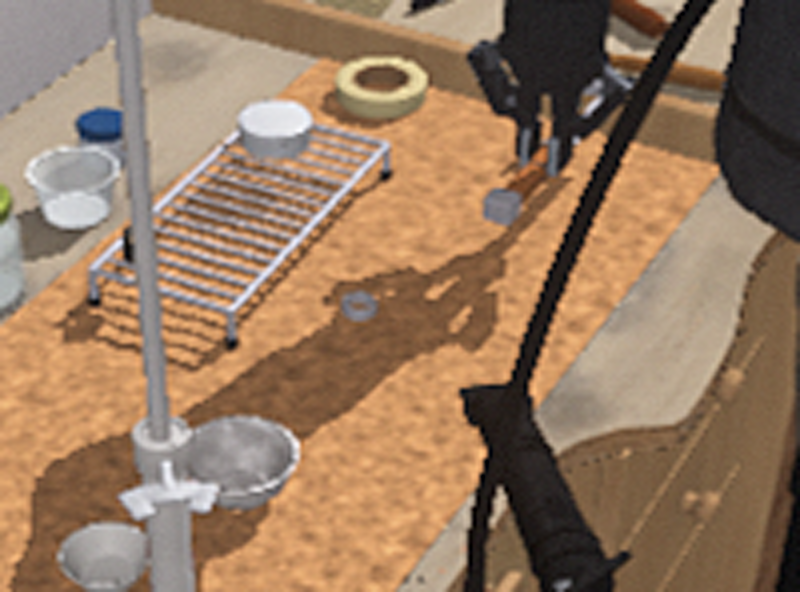

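View pics/s11.png

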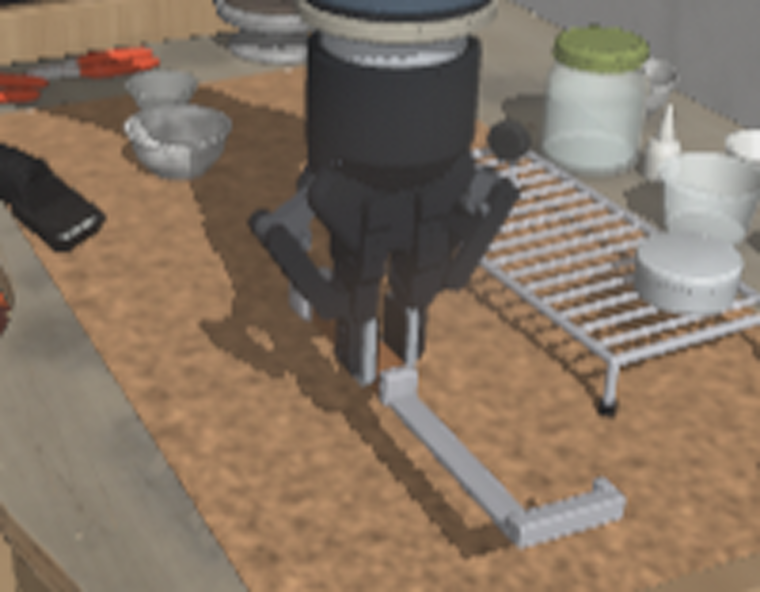

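>>> {"op": "jog_arm", "data": {"motion": [0, 0, 0.08, 0, 0, 0, -1, 0, 0, 0.08, 0, 0, 0, -1, 0, 0, 0.044, 0, 0, 0, -1, 0, 0, 0.015, 0, 0, 0, -1, 0, 0, 0, 0, 0, 0, -1, 0, 0, 0, 0, 0, 0, -1]}}

```text
t: 13.75
tcp_pos: [0.4902, -0.0577, 0.0094]
orientation: [0.0, 0.707, 0.708, 0.0]
force: [0.4, -0.5, -1.4]
opening: 0.0142
```

>>> {"op": "jog_arm", "data": {"motion": [0, 0, 0, 0, 0, 0, 0, 0, 0, 0, 0, 0, 0, 0, 0, 0, 0, 0, 0, 0, 0.3, 0, 0, 0, 0, 0, 0, 1, 0, 0, 0, 0, 0, 0, 1]}}

```text
t: 14.25
tcp_pos: [0.4899, -0.0579, 0.0091]
orientation: [0.0, 0.707, 0.707, 0.0]
force: [0.5, -1.1, 0.0]
opening: 0.082
```

```bash
python3 - <<'E'
from h import *
rep()
for n,uv,u0,v0,fx,fy in (("scene",(360,305),200,140,4,3.7),):
    d=np.load("pics/c11.npz"); P=ray([uv[0]/fx+u0-.4,uv[1]/fy+v0-.4],d["K"],d["Rc"],d["o"],.009)[0]; print("ring",P)
E
```

```text
t 14.25 tcp [ 0.4899 -0.0579  0.0091] yaw -89.96 zax [ 0. -0. -1.] hook rack -0.1752 -0.2427 F [ 0.5 -1.1  0. ] 0.08195903771442503
ring [0.55438156 0.10838063 0.009     ]
```

>>> {"op": "jog_arm", "data": {"motion": [0, 0, -0.1, 0, 0, 0, 1, 0, 0, -0.18, 0, 0, 0, 1, 0, 0, -0.18, 0, 0, 0, 1, 0, 0, -0.12, 0, 0, 0, 1, 0.166, 0.065, 0, 0, 0, 0, 1, 0.166, 0.065, 0, 0, 0, 0, 1, 0.166, 0.065, 0, 0, 0, 0, 1, 0.166, 0.065, 0, 0, 0, 0, 1]}}

```text
t: 15.05
tcp_pos: [0.5552, 0.1095, 0.1542]
orientation: [0.0, 0.707, 0.707, -0.0]
force: [0.6, -0.3, -0.0]
opening: 0.0851
```

>>> {"op": "jog_arm", "data": {"motion": [0, 0, 0, 0, 0, 0, 1, 0, 0, 0, 0, 0, 0, 1, 0, 0, 0, 0, 0, 0, 1]}}

```text
t: 15.35
tcp_pos: [0.5543, 0.1069, 0.1537]
orientation: [0.0, 0.707, 0.707, -0.001]
force: [-0.0, 0.2, -0.5]
opening: 0.0855
```

```bash
python3 - <<'E'
from h import *
rep()
im,dep,K,Rc,o=cam("wrist"); save("w12",im);np.savez("pics/w12.npz",im=im,dep=dep,K=K,Rc=Rc,o=o)
im,dep,K,Rc,o=cam("scene"); save("c12",cv2.resize(im[140:300,200:400],None,fx=4,fy=3.7,interpolation=cv2.INTER_CUBIC));np.savez("pics/c12.npz",im=im,dep=dep,K=K,Rc=Rc,o=o)
E
```

```text
t 15.35 tcp [0.5543 0.1069 0.1537] yaw -90.01 zax [-0.001 -0.001 -1.   ] hook rack -0.1035 -0.081 F [-0.   0.2 -0.5] 0.08548510927118579
```

View pics/w12.png

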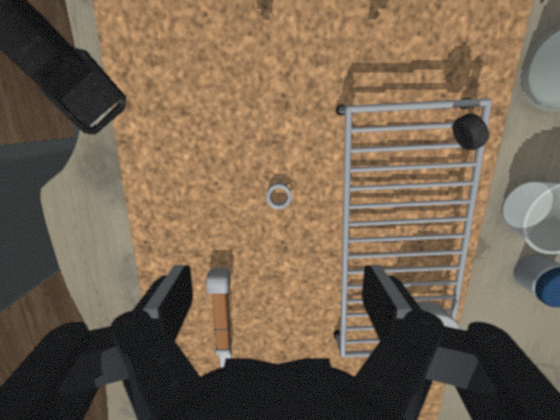

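View pics/c12.png

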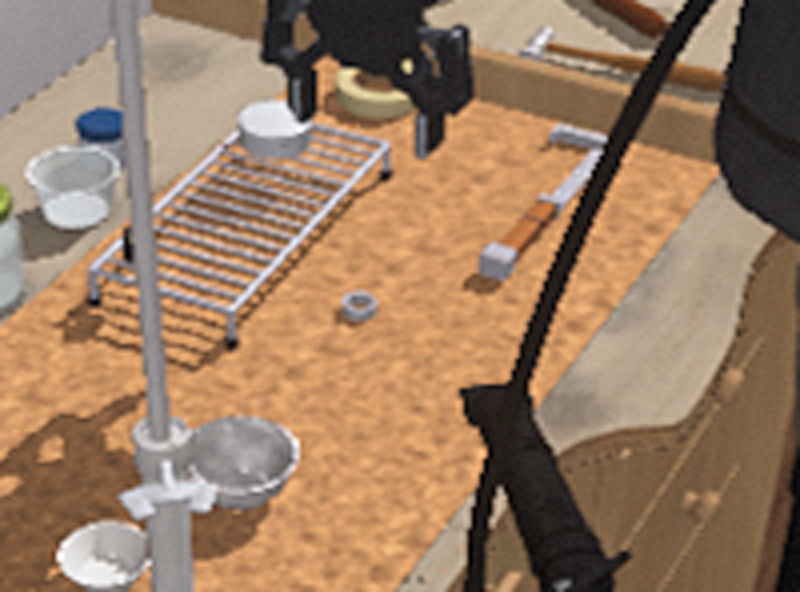

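```bash
python3 - <<'E'
from h import *
d=np.load("pics/w12.npz")
c=d["im"][180:212,262:296]; save("w12r",cv2.resize(c,None,fx=16,fy=16,interpolation=cv2.INTER_CUBIC))
hs=cv2.cvtColor(d["im"],cv2.COLOR_RGB2HSV); m=np.zeros(hs.shape[:2],np.uint8); m[180:212,262:296]=(hs[180:212,262:296,1]<75)*255
v,u=np.nonzero(m); print(len(u),u.min(),u.max(),v.min(),v.max())
cx,cy=(u.min()+u.max())/2,(v.min()+v.max())/2
print(ray([cx,cy],d["K"],d["Rc"],d["o"],.009), ray([[u.min(),cy],[u.max()+1,cy]],d["K"],d["Rc"],d["o"],.012))
e=np.load("pics/c12.npz"); print(ray([360/4+200-.4,307/3.7+140-.4],e["K"],e["Rc"],e["o"],.009), "bowl rim",ray([243/4+200-.4,453/3.7+140-.4],e["K"],e["Rc"],e["o"],.04))
E
```

```text
401 266 291 182 209
[[0.55656502 0.10712634 0.009     ]] [[0.54400468 0.10794205 0.012     ]
 [0.570104   0.10793564 0.012     ]]
[[0.55317494 0.11057268 0.009     ]] bowl rim [[0.52226617 0.3204863  0.04      ]]
```

View pics/w12r.png

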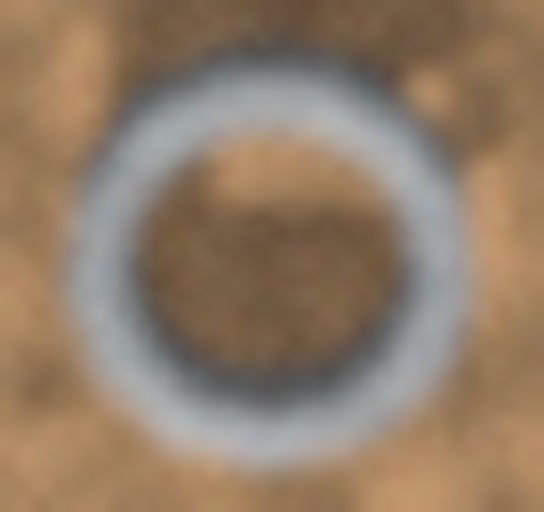

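>>> {"op": "jog_arm", "data": {"motion": [0.004, 0.006, 0, 0, 0, 0, 0, 0, 0, 0.18, 0, 0, 0, 0, 0, 0, 0.18, 0, 0, 0, 0, 0, 0, 0.08, 0, 0, 0, 0, 0, 0, 0, 0, 0, 0, 0], "force": 30}}

```text
t: 15.95
tcp_pos: [0.5545, 0.108, 0.0414]
orientation: [-0.001, 0.707, 0.707, -0.002]
force: [-0.5, -0.4, 1.1]
opening: 0.0426
```

```bash
python3 - <<'E'
from h import *
rep()
im,dep,K,Rc,o=cam("wrist"); save("w13",im)
E
```

```text
t 15.95 tcp [0.5545 0.108  0.0414] yaw -89.99 zax [-0.005 -0.001 -1.   ] hook rack -0.1033 -0.0799 F [-0.5 -0.4  1.1] 0.042562101667189926
```

View pics/w13.png

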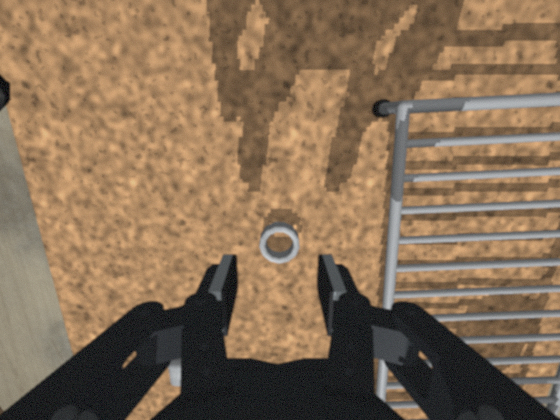

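>>> {"op": "jog_arm", "data": {"motion": [0, 0.003, 0.08, 0, 0, 0, 0, 0, 0, 0.045, 0, 0, 0, 0, 0, 0, 0.01, 0, 0, 0, 0, 0, 0, 0, 0, 0, 0, 0, 0, 0, 0, 0, 0, 0, -1, 0, 0, 0, 0, 0, 0, -1, 0, 0, 0, 0, 0, 0, -1, 0, 0, 0, 0, 0, 0, -1], "force": 30}}

```text
t: 16.8
tcp_pos: [0.5575, 0.1093, 0.0114]
orientation: [0.0, 0.707, 0.707, 0.001]
force: [-0.9, -0.7, 6.0]
opening: 0.0229
```

>>> {"op": "jog_arm", "data": {"motion": [0, 0, 0, 0, 0, 0, -1, 0, 0, -0.02, 0, 0, 0, -1, 0, 0, -0.06, 0, 0, 0, -1, 0, 0, -0.12, 0, 0, 0, -1, 0, 0, -0.12, 0, 0, 0, -1, 0, 0, 0, 0, 0, 0, -1]}}

```text
t: 17.4
tcp_pos: [0.559, 0.1101, 0.0944]
orientation: [0.002, 0.707, 0.707, 0.003]
force: [0.2, 0.3, -1.1]
opening: 0.0228
```

```bash
python3 - <<'E'
from h import *
rep()
im,dep,K,Rc,o=cam("wrist"); save("w14",im);np.savez("pics/w14.npz",im=im,dep=dep,K=K,Rc=Rc,o=o)
E
```

```text
t 17.4 tcp [0.559  0.1101 0.0944] yaw -89.97 zax [ 0.006  0.002 -1.   ] hook rack -0.0985 -0.078 F [ 0.2  0.3 -1.1] 0.022768020386723403
```

View pics/w14.png

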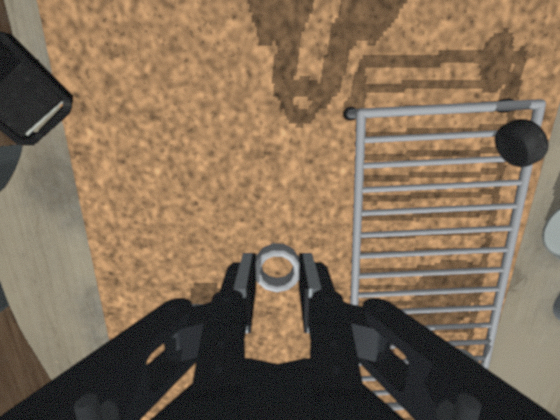

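>>> {"op": "jog_arm", "data": {"motion": [0.14, -0.037, -0.05, 0, 0, 0, -1, 0.14, -0.037, -0.05, 0, 0, 0, -1, 0.14, -0.037, -0.05, 0, 0, 0, -1, 0.14, -0.037, -0.05, 0, 0, 0, -1, 0, 0, 0, 0, 0, 0, -1, 0, 0, 0, 0, 0, 0, -1]}}

```text
t: 18.05
tcp_pos: [0.5192, 0.2498, 0.1398]
orientation: [-0.0, 0.706, 0.708, -0.0]
force: [-0.4, -2.2, 0.1]
opening: 0.0229
```

```bash
python3 - <<'E'
from h import *
rep()
im,dep,K,Rc,o=cam("wrist"); save("w15",im);np.savez("pics/w15.npz",im=im,dep=dep,K=K,Rc=Rc,o=o)
E
```

```text
t 18.05 tcp [0.5192 0.2498 0.1398] yaw -89.83 zax [-0.001 -0.    -1.   ] hook rack -0.1316 0.0634 F [-0.4 -2.2  0.1] 0.02293129768795806
```

View pics/w15.png

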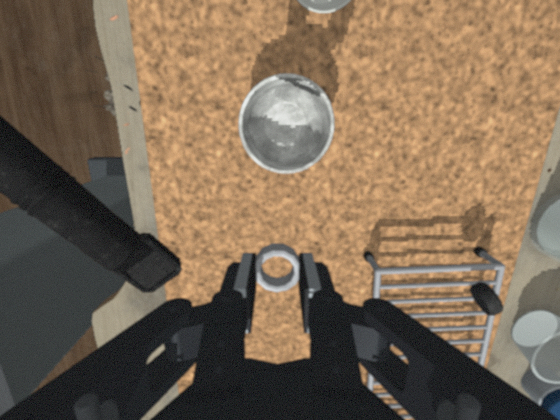

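```bash
python3 - <<'E'
from h import *
d=np.load("pics/w15.npz")
P=ray([[239,123],[334,123],[286,74],[286,172]],d["K"],d["Rc"],d["o"],.04);print(P.round(4),P[:2].mean(0),P[2:].mean(0))
print("arm tip",[ (d["dep"][260,150])])
Q=pts(d["dep"],d["K"],d["Rc"],d["o"]);print(Q[235:285:10,125:180:10].round(2).tolist())
E
```

```text
[[0.4897 0.3218 0.04  ]
 [0.5652 0.322  0.04  ]
 [0.5266 0.3574 0.04  ]
 [0.5275 0.2826 0.04  ]] [0.527457   0.32186937 0.04      ] [0.52708638 0.32002387 0.04      ]
arm tip [np.float32(0.256729)]
[[[0.4, 0.24, 0.07], [0.4, 0.23, 0.06], [0.41, 0.23, 0.05], [0.39, 0.21, 0.0], [0.41, 0.21, 0.01], [0.42, 0.21, 0.01]], [[0.4, 0.23, 0.08], [0.41, 0.23, 0.07], [0.41, 0.23, 0.06], [0.42, 0.22, 0.06], [0.4, 0.2, 0.01], [0.41, 0.2, 0.0]], [[0.4, 0.22, 0.08], [0.4, 0.22, 0.07], [0.41, 0.21, 0.06], [0.41, 0.21, 0.05], [0.42, 0.21, 0.05], [0.43, 0.21, 0.04]], [[0.39, 0.21, 0.06], [0.4, 0.2, 0.05], [0.4, 0.2, 0.05], [0.41, 0.2, 0.05], [0.42, 0.2, 0.05], [0.43, 0.2, 0.05]], [[0.39, 0.19, 0.06], [0.39, 0.19, 0.05], [0.4, 0.19, 0.05], [0.41, 0.19, 0.05], [0.42, 0.19, 0.05], [0.43, 0.19, 0.05]]]
```

>>> {"op": "jog_arm", "data": {"motion": [0.1, 0.01, 0, 0, 0, 0, -1, 0.1, 0.01, 0, 0, 0, 0, -1, 0.082, 0.007, 0, 0, 0, 0, -1, 0, 0, 0.1, 0, 0, 0, -1, 0, 0, 0.12, 0, 0, 0, -1, 0, 0, 0.08, 0, 0, 0, -1, 0, 0, 0, 0, 0, 0, -1, 0, 0, 0, 0, 0, 0, -1]}}

```text
t: 18.9
tcp_pos: [0.5269, 0.3185, 0.065]
orientation: [0.0, 0.707, 0.707, -0.001]
force: [0.1, 0.0, 0.1]
opening: 0.023
```

```bash
python3 - <<'E'
from h import *
rep()
im,dep,K,Rc,o=cam("wrist"); save("w16",im)
E
```

```text
t 18.9 tcp [0.5269 0.3185 0.065 ] yaw -90.03 zax [-0.001 -0.001 -1.   ] hook rack -0.1214 0.1316 F [0.1 0.  0.1] 0.022992158704606382
```

View pics/w16.png

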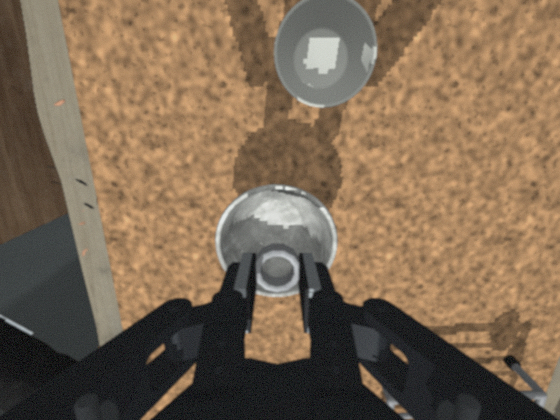

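>>> {"op": "jog_arm", "data": {"motion": [0.008, 0, 0.06, 0, 0, 0, -1, 0, 0, 0.048, 0, 0, 0, -1, 0, 0, 0, 0, 0, 0, -1, 0, 0, 0, 0, 0, 0, -1, 0, 0, 0, 0, 0, 0, -0.25, 0, 0, 0, 0, 0, 0, -0.25, 0, 0, 0, 0, 0, 0, -0.25]}}

```text
t: 19.65
tcp_pos: [0.5268, 0.3218, 0.0387]
orientation: [0.0, 0.707, 0.707, 0.0]
force: [-0.0, -0.6, -0.7]
opening: 0.0322
```

>>> {"op": "jog_arm", "data": {"motion": [0, 0, -0.04, 0, 0, 0, -0.25, 0, 0, -0.1, 0, 0, 0, -0.25, 0, 0, -0.16, 0, 0, 0, -0.25, 0, 0, -0.16, 0, 0, 0, -0.25, -0.12, 0, -0.1, 0, 0, 0, -0.25, -0.16, 0, 0, 0, 0, 0, -0.25, 0, 0, 0, 0, 0, 0, -0.25, 0, 0, 0, 0, 0, 0, -0.25]}}

```text
t: 20.45
tcp_pos: [0.527, 0.2506, 0.1792]
orientation: [0.0, 0.708, 0.707, 0.0]
force: [-0.1, -0.0, 0.5]
opening: 0.0323
```

```bash
python3 - <<'E'
from h import *
rep()
im,dep,K,Rc,o=cam("wrist"); save("w17",im)
im,dep,K,Rc,o=cam("scene"); save("c17",cv2.resize(im[140:300,200:400],None,fx=4,fy=3.7,interpolation=cv2.INTER_CUBIC))
im,dep,K,Rc,o=cam("side"); save("s17",im)
E
```

```text
t 20.45 tcp [0.527  0.2506 0.1792] yaw -90.08 zax [ 0.001 -0.    -1.   ] hook rack -0.1244 0.0638 F [-0.1 -0.   0.5] 0.03231991278389633
```

View pics/w17.png

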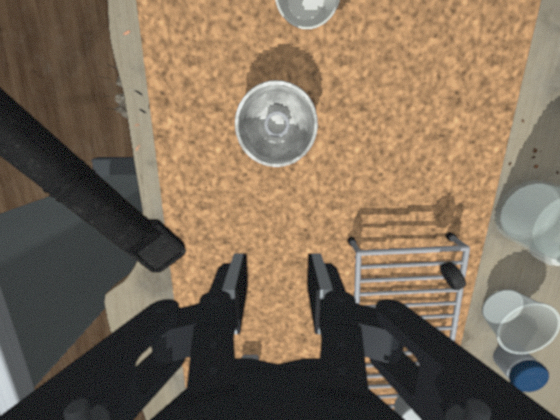

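View pics/c17.png

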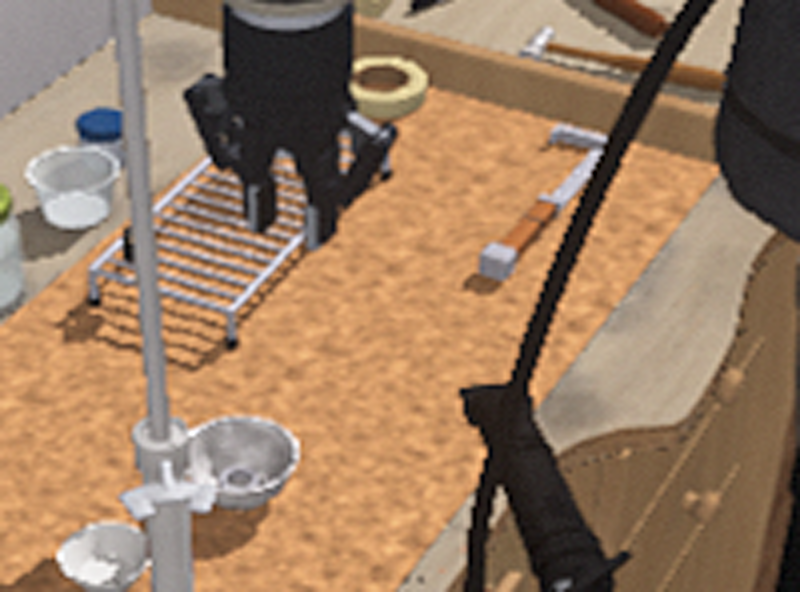

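View pics/s17.png

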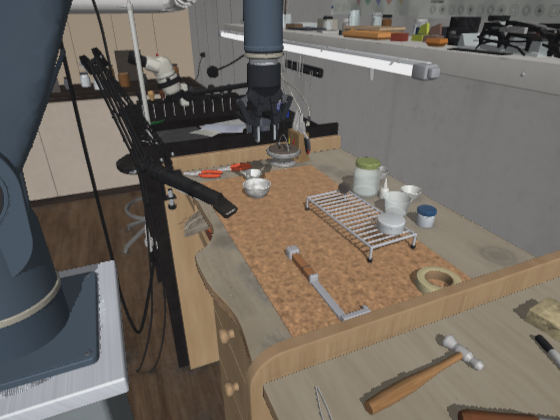

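The wrist view shows the ring in the bowl at about (277,122), centred in the rim. The side view shows the rake flat on the mat from (292,252) to (350,315), with the dish and tape where they were.

```bash
python3 - <<'E'
from h import *
rep(); print(env.close_job())
E
```

```text
t 20.6 tcp [0.5263 0.2529 0.1785] yaw -89.87 zax [-0.     0.001 -1.   ] hook rack -0.1245 0.0662 F [-0.6 -0.1  0.2] 0.031873334276633185
the job is handed in; nothing more can be done
None
```

I finished the job and handed it in at about t = 20.6 s of the 58 s allowed. No verdict was reported.

- **Rake pick-up:** I gripped it about 1–2 mm from its balance point and lifted it level.
- **Dragging the ring out:** I turned the rake half round and slid the hook in low beside the ring, to about 80 mm behind the front edge. I then moved it across so the ring sat in the pocket, and pulled the ring out to about 58 mm in front of the shelf. The fingers stayed in front of the shelf.
- **Laying the rake down:** It went flat on the mat with the hook pointing to the robot's right, about 115 mm in front of the shelf's front edge.
- **Ring into the bowl:** I gripped the ring, lowered it to rim height over the bowl and let it drop in.

In the last pictures the ring lies centred on the bowl floor and the bowl stands upright. The rake lies flat, the dish and tape look unmoved, and the gripper is clear of everything.

I judged the ring in the bowl, the flat rake and the unmoved dish and tape from the pictures, and did not measure them. The hook's distance in front of the shelf is worked out from the arm pose at release. Different cameras put the ring and bowl 3–5 mm apart in places, and I worked from averages. No check failed.

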